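# Pack up the ink after calligraphy class

### The job

Pack up the ink bottles on the practice sheet: first turn the carrier's yellow lock collar fully open, to its stop at the green marks, then feel by lifting which bottles are full and which are empty. Stand every full bottle in a pocket of the wooden carrier and every empty one upright in the blue tray, and only when all are sorted turn the collar to its stop at the red marks, so that its arms lie over the bottles. Leave the other things on the table alone.

Things in the scene. Friction and masses are not known exactly. Their poses are not given: they have to be found in the camera images.
- bottle_a: ink bottle, opaque white with a green band and a red cap; full (300 g) or empty (110 g), each within 10 percent, which cannot be seen. Straight body 52 mm in diameter, 60 mm high, then a shoulder and a cap 32 mm in diameter, 80 mm high in all. Origin: centre of its underside, z up. All bottles look alike; some are absent (None)
- bottle_b: ink bottle, opaque white with a green band and a red cap; full (300 g) or empty (110 g), each within 10 percent, which cannot be seen. Straight body 52 mm in diameter, 60 mm high, then a shoulder and a cap 32 mm in diameter, 80 mm high in all. Origin: centre of its underside, z up. All bottles look alike; some are absent (None)
- bottle_c: ink bottle, opaque white with a green band and a red cap; full (300 g) or empty (110 g), each within 10 percent, which cannot be seen. Straight body 52 mm in diameter, 60 mm high, then a shoulder and a cap 32 mm in diameter, 80 mm high in all. Origin: centre of its underside, z up. All bottles look alike; some are absent (None)
- bottle_d: ink bottle, opaque white with a green band and a red cap; full (300 g) or empty (110 g), each within 10 percent, which cannot be seen. Straight body 52 mm in diameter, 60 mm high, then a shoulder and a cap 32 mm in diameter, 80 mm high in all. Origin: centre of its underside, z up. All bottles look alike; some are absent (None)
- bottle_e: ink bottle, opaque white with a green band and a red cap; full (300 g) or empty (110 g), each within 10 percent, which cannot be seen. Straight body 52 mm in diameter, 60 mm high, then a shoulder and a cap 32 mm in diameter, 80 mm high in all. Origin: centre of its underside, z up. All bottles look alike; some are absent (None)
- bottle_f: ink bottle, opaque white with a green band and a red cap; full (300 g) or empty (110 g), each within 10 percent, which cannot be seen. Straight body 52 mm in diameter, 60 mm high, then a shoulder and a cap 32 mm in diameter, 80 mm high in all. Origin: centre of its underside, z up. All bottles look alike; some are absent (None)
- carrier: plywood bottle carrier fixed to the table, 220 x 220 x 14 mm. Origin: centre of its underside, on the table, z up. Four square pockets, centres at x = +-62, y = +-62 mm. A post in the middle carries the yellow lock collar. Fingers setting a bottle in a pocket have room if they close radially or tangentially to the post (along the carrier's diagonals), not along its sides
- pocket0 (a point): centre of the floor of a carrier pocket (square, 62 mm wide, 8 mm deep); the floor is 6 mm above the table; axes as the carrier's. Any bottle may go in any pocket, one to a pocket
- pocket1 (a point): centre of the floor of a carrier pocket (square, 62 mm wide, 8 mm deep); the floor is 6 mm above the table; axes as the carrier's. Any bottle may go in any pocket, one to a pocket
- pocket2 (a point): centre of the floor of a carrier pocket (square, 62 mm wide, 8 mm deep); the floor is 6 mm above the table; axes as the carrier's. Any bottle may go in any pocket, one to a pocket
- pocket3 (a point): centre of the floor of a carrier pocket (square, 62 mm wide, 8 mm deep); the floor is 6 mm above the table; axes as the carrier's. Any bottle may go in any pocket, one to a pocket
- collar (a joint): turn of the lock collar about the upright post, rad: 0 open (its four arms at the green marks, on the carrier's x and y axes, between the pockets; a stop), 0.785 locked (arms at the red corner marks, over the pockets; a stop); grows anticlockwise from above. It turns against about 0.06 N m of friction and stays where left; it starts closed or partly closed
- collar_grip (a point): point on the collar's axis, 112 mm up, inside its black thumb bar (46 mm long, 14 mm thick, 100 to 122 mm above the table). Axes turn with the collar: x along an arm; the bar runs midway between +x and +y, so fingers gripping it go down between the arms. Arms: 12 mm wide, reach 89 mm, 93 to 99 mm above the table (a bottle in a pocket reaches 86)
- empties_tray: blue open tray for empties, fixed, 240 mm (x) by 130 mm (y) outside, 25 mm high, walls and floor 5 mm thick. Origin: centre of its underside, z up
- paperweight: brass bar, bystander, 160 x 26 x 18 mm, long axis x, origin centre of its underside
- seal_stone: reddish seal stone, bystander, 24 x 24 x 50 mm, origin centre of its underside
- phone: black phone, bystander, 150 x 72 x 8 mm, origin centre of its underside
- inkstone: dark inkstone slab, bystander, 130 x 85 x 18 mm, origin centre of its underside
- water_cup: small blue cup, bystander, 64 mm across, 55 mm high, origin centre of its underside
- brush: wooden writing brush lying on the table, bystander, 220 mm long, 10 mm thick, along its x axis, origin under its middle

How it is judged:
By the outcome, as a careful person would: the job done as asked, in the order asked, and still so for the second after the job is handed in, with the robot touching nothing.
Of bottle_a, bottle_b, bottle_c, bottle_d, bottle_e, bottle_f only 4 to 6 are there at a start; the rules pass over those that are not, and their reading is None.
At some moment in a run one of bottle_a, bottle_b, bottle_c, bottle_d, bottle_e, bottle_f may be knocked a few centimetres aside while the robot is not near it.
It also fails if it takes over 210 s, if anything falls off the work surface, if the arm or the gripper's body presses on something with over 40 N, if the wrist force passes 120 N, or if a joint passes its speed limit or range.

### The arm

A 7-joint arm with a two-finger parallel gripper is mounted at the origin on the work surface. World frame = base frame: x ahead of the robot, y to its left, z up, the work surface at z = 0. Lengths are in m, angles in degrees, forces in N, time in s.
With the tool pointing down it reaches from about 0.425 to 0.875 m from the base axis. Payload 4.7 kg.
Tool frame: the origin (TCP) lies midway between the tips of the shut fingers; the grasp point (between the pads) lies 19 mm behind it; z points along the fingers, x is the direction in which the jaws open and shut, and the axes are right-handed (so a half turn about z gives the same grasp; the last joint's range is limited). The gripper opens to 87 mm and grips with 3 to 60 N. Pads are 19 mm wide; open, the fingers measure 117 mm over their backs; the gripper's body (75 mm by 190 mm) begins 51 mm behind the grasp point.
Start: joints at [-64.567, 18.392, -4.016, 83.108, 1.295, 78.541, -3.26], TCP at [0.271, 0.591, 0.192] pointing down, gripper open.
Joint ranges: [-163.93, 163.93], [-17.29, 119.83], [-79.2, 71.16], [3.27, 140.29], [-89.18, 269.18], [5.43, 117.66], [-154.24, 154.24]. Speed limits (degrees/s): [147.25, 147.25, 180, 180, 180, 180, 180].

### API

Orientations are given as [roll, pitch, yaw] about the fixed x, y, z axes, in that order (R = Rz(yaw) Ry(pitch) Rx(roll)).
In Python, from cell import get_obs, read_camera, calibration, sign_off gives the robot as it stands. The module is installed in compiled form; this text tells all that it offers.
- The arm moves only by the tool send_rows, never from a script. Its argument "deltas" is a list of rows, each a list of 2 entries, a list of its own where there are three numbers: the shift along the tool's x, y, z in m, then the turn about the tool's z in degrees. A call has 1 to 10 rows; each row is the pose to reach, as a shift and turn from the pose commanded when the call began, along the tool's axes at that moment; what a row does not reach only later rows make up. A row lasts 1/12 s, in which the tool goes at most 41.7 mm and 7.16 degrees, less where a joint would pass 70% of its speed; a pose out of reach is approached as far as the arm can. A call with a gripper value outside its range is refused whole. "jaw" is the opening in per cent of the stroke, from 0 (shut) to 100 (fully open), set as the call begins (left out, the last holds). The fingers move at their own pace and stop on an object; "grip_force" is the grip in N (left out, the last holds). Time passes only in rows, so rows that repeat a pose let the fingers close. It gives the time, the measured TCP pose, the force and the opening at its end, in the units of the state.
- get_obs(): the state, without advancing time (a new reading comes with each control period).
- read_camera(name): name is "scene" or "side" or "wrist"; returns the picture (480x640x3 uint8, red, green, blue); there is no depth.
- calibration(name): a dict with "fx", "fy", "cx", "cy" (pixels), "R" (3x3) and "t" (3): a world point X has camera coordinates R X + t. Camera axes: x right, y down, z forward; pixel columns grow to the right and rows downward; lengths in m; the calibration is good to about 2 mm. A picture is of the moment at which its call begins: read the wrist's pose just before it. calibration takes no time and is no camera call; for the wrist camera it gives the pose at the moment of the call.
- sign_off(): hands the job in, once; it reports no verdict.
The state is a dict: "time_s": time; "qpos": joint angles; "joint_velocities": joint speeds; "effort": joint torques, N m; "tool_pos": TCP position; "tool_rot": TCP orientation; "force": force on the tool from outside, world axes, zero at the start; "wrist_torque": the same for the moment, N m; "grip_width": finger opening in m.
Only numpy, scipy, OpenCV 4.12 (cv2) and the standard library are available. Lean on these libraries where they do the work, as an engineer would, in place of code of your own. Each camera call takes 0.05 s, during which the arm holds its last target. There are 200 camera calls.

## Working session

There is one attempt and no reset: what is moved stays moved. The work goes in short steps, Python scripts to look and compute and a tool call to move; the robot and the scene stay as the last step left them, time stands still between calls to the robot, and variables do not carry over. Pictures are saved under pics/ and viewed, on a budget of 14 in all, crops included, one or two more only if the job needs it, and the job is handed in when it is done.

Besides the shell and the picture viewer there is one more tool, called after "Emit:" by a JSON object that holds its "op" and its "data". send_rows: Moves the arm, as the interface text tells. Its arguments: {"type":"object","properties":{"deltas":{"type":"array"},"jaw":{"type":"number"},"grip_force":{"type":"number"}},"required":["deltas"]}

```bash
ls; mkdir -p pics
python3 - <<'E'
from cell import *
import cv2,numpy as np
print(get_obs())
for n in ("scene","side"):
    im=read_camera(n); cv2.imwrite(f"pics/{n}0.png",im[:,:,::-1])
    c=calibration(n); print(n,{k:np.round(v,4).tolist() for k,v in c.items()})
E
```

```text
pics
{'time_s': 0.0, 'qpos': array([-64.56670626,  18.43910781,  -4.016935  ,  83.17526521,
         1.29538582,  78.54105926,  -3.26063077]), 'joint_velocities': array([-0.08824915, -0.01509463, -0.00562554, -0.10570573,  0.06278384,
        0.01952191,  0.06290714]), 'effort': array([ 2.07528051e-04, -4.91287744e+01, -4.04001307e-01, -3.12527490e+01,
       -6.39008288e-02,  4.37220780e-02,  1.72703194e-04]), 'tool_pos': array([0.27062451, 0.59030316, 0.19045804]), 'tool_rot': array([1.79994268e+02, 1.10159850e-01, 6.53772366e+01]), 'force': array([-0.46310205,  0.02102161,  0.17419427]), 'wrist_torque': array([-0.02075957, -0.01401627,  0.05681675]), 'grip_width': 0.08720183922722448}
scene {'fx': 458.8005, 'fy': 458.8005, 'cx': 315.9645, 'cy': 241.7781, 'R': [[0.6971, 0.717, -0.0093], [0.4915, -0.4872, -0.7219], [-0.5221, 0.4986, -0.692]], 't': [-0.3897, -0.1977, 1.458]}
side {'fx': 511.9465, 'fy': 511.9465, 'cx': 322.8217, 'cy': 240.0301, 'R': [[-0.9983, -0.0589, -0.0022], [-0.0294, 0.5301, -0.8474], [0.0511, -0.8459, -0.5309]], 't': [0.5719, 0.0653, 1.1059]}
```

View pics/scene0.png

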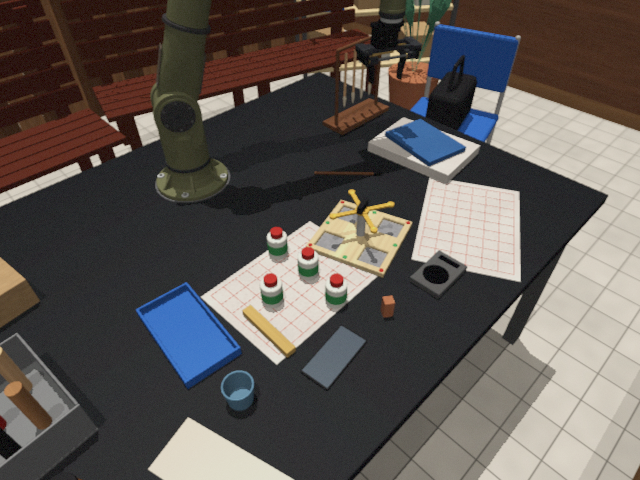

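View pics/side0.png

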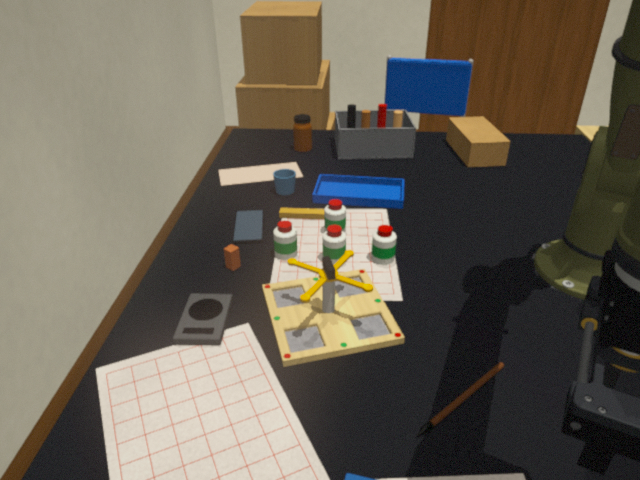

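Four bottles stand on the near sheet: the caps in the scene view are near (277,233), (308,252), (271,281) and (337,282). The carrier is near (362,237) with its collar partly closed, and the tray is near (188,332). Next I segment and triangulate.

```bash
cat > h.py <<'E'
from cell import *
import cv2,numpy as np
def ray(n,uv,z,c=None):
    c=c or calibration(n); R=np.array(c["R"]);t=np.array(c["t"])
    d=R.T@np.array([(uv[0]-c["cx"])/c["fx"],(uv[1]-c["cy"])/c["fy"],1]); o=-R.T@t
    return o+d*(z-o[2])/d[2]
def proj(n,X,c=None):
    c=c or calibration(n); p=np.array(c["R"])@np.array(X)+np.array(c["t"])
    return np.array([c["fx"]*p[0]/p[2]+c["cx"],c["fy"]*p[1]/p[2]+c["cy"]])
def blobs(im,lo,hi,amin=6,mask=None):
    h=cv2.cvtColor(im,cv2.COLOR_RGB2HSV); m=cv2.inRange(h,np.array(lo),np.array(hi))
    if lo[0]==0: m|=cv2.inRange(h,np.array([172,lo[1],lo[2]]),np.array([180,hi[1],hi[2]]))
    n,l,s,c=cv2.connectedComponentsWithStats(m)
    return [(np.round(c[i],1).tolist(),s[i].tolist()) for i in range(1,n) if s[i,4]>=amin]
E
python3 - <<'E'
from h import *
I={n:cv2.imread(f"pics/{n}0.png")[:,:,::-1].copy() for n in("scene","side")}
for n,b in (("scene",(130,180,450,420)),("side",(220,160,420,370))):
    im=I[n]
    for nm,lo,hi in(("red",(0,150,90),(6,255,255)),("green",(45,90,50),(85,255,255)),("blue",(105,150,60),(120,255,255)),("yel",(18,200,140),(30,255,255))):
        for c,s in blobs(im,lo,hi,5):
            if b[0]<c[0]<b[2] and b[1]<c[1]<b[3]:
                print(n,nm,c,s, [np.round(ray(n,c,z)[:2],3).tolist() for z in(0.014,.07,.096)])
a=cv2.resize(I["scene"][190:280,300:420],None,fx=4.4,fy=4.4,interpolation=cv2.INTER_CUBIC)[:,:400*2]
b=cv2.resize(I["side"][245:365,255:410],None,fx=2.6*1.3,fy=2.6*1.3,interpolation=cv2.INTER_CUBIC)
W=800;out=np.zeros((600,800,3),np.uint8)
a=cv2.resize(I["scene"][195:277,303:417],(400,288),interpolation=cv2.INTER_CUBIC);b=cv2.resize(I["side"][245:365,255:410],(400,310),interpolation=cv2.INTER_CUBIC)
out[:288,:400]=a;out[:310,400:]=b
c=cv2.resize(I["scene"][280:390,130:245],(400,383)[:2],interpolation=cv2.INTER_CUBIC)[:312];out[288:600,:400]=c
c=cv2.resize(I["side"][165:240,270:420],(400,200),interpolation=cv2.INTER_CUBIC);out[310:510,400:]=c
cv2.imwrite("pics/z1.png",out[:,:,::-1])
E
```

```text
scene red [408.0, 222.5] [407, 222, 3, 2, 6] [[0.615, 0.304], [0.649, 0.248], [0.665, 0.222]]
scene red [275.9, 232.0] [270, 227, 13, 12, 120] [[0.385, 0.017], [0.434, -0.02], [0.457, -0.038]]
scene red [310.0, 244.5] [309, 244, 3, 2, 6] [[0.486, 0.049], [0.529, 0.01], [0.548, -0.008]]
scene red [307.5, 252.7] [302, 247, 12, 12, 123] [[0.504, 0.023], [0.545, -0.014], [0.564, -0.032]]
scene red [380.9, 269.9] [380, 269, 3, 3, 8] [[0.678, 0.112], [0.707, 0.069], [0.721, 0.049]]
scene red [269.9, 279.9] [264, 274, 13, 13, 135] [[0.507, -0.108], [0.548, -0.136], [0.567, -0.15]]
scene red [336.2, 280.1] [330, 274, 13, 13, 139] [[0.622, 0.008], [0.656, -0.028], [0.671, -0.045]]
scene green [327.2, 222.2] [326, 221, 3, 3, 6] [[0.455, 0.145], [0.5, 0.1], [0.52, 0.078]]
scene green [277.3, 250.2] [267, 244, 20, 12, 127] [[0.441, -0.027], [0.487, -0.061], [0.508, -0.077]]
scene green [395.0, 244.5] [394, 244, 3, 2, 6] [[0.645, 0.209], [0.677, 0.159], [0.692, 0.136]]
scene green [344.3, 256.4] [343, 256, 4, 2, 7] [[0.581, 0.082], [0.617, 0.04], [0.634, 0.021]]
scene green [308.0, 271.4] [299, 2
[... 1518 characters left out ...]
7, 0.158], [0.575, 0.193]]
side green [377.5, 300.0] [375, 299, 6, 3, 14] [[0.457, 0.145], [0.463, 0.216], [0.465, 0.248]]
side green [276.7, 317.8] [274, 316, 6, 4, 16] [[0.647, 0.209], [0.635, 0.273], [0.63, 0.303]]
side green [343.5, 344.5] [341, 343, 6, 4, 20] [[0.521, 0.273], [0.52, 0.331], [0.52, 0.359]]
side blue [361.6, 189.9] [313, 174, 92, 35, 2521] [[0.486, -0.333], [0.489, -0.221], [0.49, -0.168]]
side blue [315.8, 198.2] [314, 197, 4, 3, 6] [[0.608, -0.277], [0.6, -0.17], [0.596, -0.119]]
side yel [349.5, 273.2] [334, 251, 39, 41, 346] [[0.513, 0.059], [0.514, 0.137], [0.514, 0.173]]
side yel [310.4, 278.8] [288, 259, 39, 42, 361] [[0.594, 0.083], [0.587, 0.159], [0.584, 0.194]]
```

View pics/z1.png

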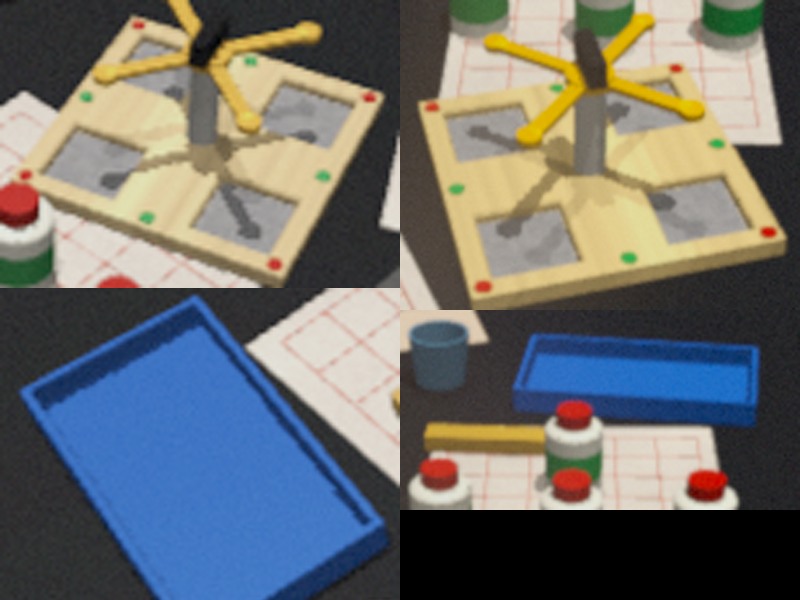

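The carrier's centre comes out at (0.551, 0.177) with yaw about 18.3°, and both cameras agree to about 2 mm. Now the collar angle, bar direction and tray fit.

Run:
```python
from h import *
C=np.array([.551,.177])
for n,L in(("scene",[(391.9,204.1),(374.2,230),(332.6,215.8)]),("side",[(350,252.8),(367.4,286.9),(305.4,296.5),(291.8,260.9)])):
    for p in L:
        d=ray(n,p,.097)[:2]-C; print(n,np.round(d,3),"r",round(np.hypot(*d),3),"ang",round(np.degrees(np.arctan2(d[1],d[0])),1))
I={n:cv2.imread(f"pics/{n}0.png")[:,:,::-1].copy() for n in("scene","side")}
# tray: hull of blue projected on rim z=.025
h=cv2.cvtColor(I["scene"],cv2.COLOR_RGB2HSV);m=cv2.inRange(h,(105,150,40),(120,255,255));m[:280]=0;m[395:]=0;m[:,:130]=0;m[:,245:]=0
n,l,s,c=cv2.connectedComponentsWithStats(m);k=1+np.argmax(s[1:,4])
q=np.argwhere(l==k)[:,::-1]
P=np.array([ray("scene",u,.025)[:2] for u in q]).astype(np.float32)
print("tray",cv2.minAreaRect(P))
# bar: darkness along sampled hypotheses
for n in I:
    g=cv2.cvtColor(I[n],cv2.COLOR_RGB2GRAY)
    for a in range(0,180,15):
        v=[]
        for z in (.106,.112,.118):
            for s in np.linspace(-.021,.021,9):
                u=proj(n,[C[0]+s*np.cos(np.radians(a)),C[1]+s*np.sin(np.radians(a)),z]); v.append(int(g[int(round(u[1])),int(round(u[0]))]))
        print(n,a,round(np.mean(v)),max(v))
```

```text
scene [0.039 0.072] r 0.082 ang 61.5
scene [ 0.073 -0.038] r 0.082 ang -27.4
scene [-0.038 -0.072] r 0.081 ang -117.5
side [-0.037 -0.07 ] r 0.079 ang -118.1
side [-0.069  0.037] r 0.078 ang 152.0
side [0.037 0.07 ] r 0.079 ang 62.1
side [ 0.072 -0.036] r 0.081 ang -26.6Traceback (most recent call last):
  File "<stdin>", line 11, in <module>
  File "h.py", line 4, in ray
    c=c or calibration(n); R=np.array(c["R"]);t=np.array(c["t"])
           ~~~~~~~~~~~^^^
ValueError: time passes only in moves, steps and waits
```

```bash
sed -i 's/^import cv2,numpy as np/import cv2,numpy as np\nK={n:calibration(n) for n in("scene","side")}/; s/c=c or calibration(n)/c=c or K[n]/' h.py
python3 - <<'E'
from h import *
C=np.array([.551,.177])
I={n:cv2.imread(f"pics/{n}0.png")[:,:,::-1].copy() for n in("scene","side")}
h=cv2.cvtColor(I["scene"],cv2.COLOR_RGB2HSV);m=cv2.inRange(h,np.array((105,150,40)),np.array((120,255,255)));m[:280]=0;m[395:]=0;m[:,:130]=0;m[:,245:]=0
n,l,s,c=cv2.connectedComponentsWithStats(m);k=1+np.argmax(s[1:,4])
q=np.argwhere(l==k)[:,::-1]
for z in (0,.025):
  P=np.array([ray("scene",u,z)[:2] for u in q]).astype(np.float32)
  print("tray",cv2.minAreaRect(P))
for z,pp in ((.025,[(22,392),(196,297),(385,524)]),):
  for p in pp:
    print(np.round(ray("scene",(130+p[0]*115/400,280+(p[1]-288)*110/383),z),3))
for p in [(530,335),(757,347),(755,422),(517,408)]:
    print("side",[np.round(ray("side",(270+(p[0]-400)*.375,165+(p[1]-310)*.375),z)[:2],3) for z in(0,.025)])
for n in I:
    g=cv2.cvtColor(I[n],cv2.COLOR_RGB2GRAY)
    for a in range(2,180,15):
        v=[]
        for z in (.106,.112,.118):
            for s in np.linspace(-.021,.021,9):
                u=proj(n,[C[0]+s*np.cos(np.radians(a)),C[1]+s*np.sin(np.radians(a)),z]); v.append(int(g[int(round(u[1])),int(round(u[0]))]))
        print(n,a,round(np.mean(v)),max(v))
E
```

```text
tray ((0.4791732132434845, -0.3320219814777374), (0.13784608244895935, 0.26490387320518494), 85.07746124267578)
tray ((0.4980369806289673, -0.3381619453430176), (0.13385078310966492, 0.25722596049308777), 85.07746124267578)
[ 0.37  -0.391  0.025]
[ 0.379 -0.263  0.025]
[ 0.619 -0.282  0.025]
side [array([ 0.612, -0.458]), array([ 0.608, -0.404])]
side [array([ 0.361, -0.44 ]), array([ 0.367, -0.387])]
side [array([ 0.376, -0.267]), array([ 0.382, -0.22 ])]
side [array([ 0.614, -0.283]), array([ 0.61 , -0.236])]
scene 2 99 185
scene 17 94 199
scene 32 90 203
scene 47 81 199
scene 62 66 199
scene 77 47 182
scene 92 30 53
scene 107 29 42
scene 122 29 42
scene 137 41 149
scene 152 60 185
scene 167 90 185
side 2 132 215
side 17 130 212
side 32 122 211
side 47 109 175
side 62 95 173
side 77 71 129
side 92 62 72
side 107 62 68
side 122 70 133
side 137 98 203
side 152 118 215
side 167 131 212
```

```bash
cat >> h.py <<'E'
from scipy.spatial.transform import Rotation as Ro
def plan(*tg):
    """tg: (x,y,z,yaw) successive targets; all deltas from the present pose"""
    o=get_obs(); r=Ro.from_euler('xyz',o["tool_rot"],degrees=True); y0=o["tool_rot"][2]
    print("t",round(o["time_s"],2),"pos",np.round(o["tool_pos"],4),"rot",np.round(o["tool_rot"],1),"F",np.round(o["force"],2),"w",round(o["grip_width"],4))
    for t in tg:
        d=r.inv().apply(np.array(t[:3])-o["tool_pos"]); dy=(t[3]-y0+180)%360-180
        print(np.round(d,4).tolist(),"turn",round(-dy,1))
def caps():
    out=[]
    L={n:[c for c,s in blobs(read_camera(n),(0,150,90),(6,255,255),40)] for n in K}
    A=[ray("scene",c,.072)[:2] for c in L["scene"]];B=[ray("side",c,.072)[:2] for c in L["side"]]
    for a in A:
        if not(.3<a[0]<.85 and -.45<a[1]<.35):continue
        d=[np.hypot(*(a-b)) for b in B]
        print("cap",np.round(a,3),"side",np.round(B[int(np.argmin(d))],3) if d and min(d)<.03 else None)
E
python3 -c "
from h import *
plan((.551,.177,.19,18),(.551,.177,.104,18)); caps()"
```

```text
t 0.1 pos [0.2707 0.5904 0.1906] rot [1.80e+02 1.00e-01 6.54e+01] F [-0.32  0.1  -0.07] w 0.0871
[-0.259, 0.4271, 0.0011] turn 47.4
[-0.2588, 0.4271, 0.0871] turn 47.4
cap [ 0.436 -0.022] side [ 0.439 -0.025]
cap [ 0.547 -0.016] side [ 0.55  -0.019]
cap [ 0.55  -0.137] side [ 0.552 -0.14 ]
cap [ 0.657 -0.03 ] side [ 0.66  -0.031]
```

Emit:
{"op": "send_rows", "data": {"deltas": [[[-0.02,0.033,0],4],[[-0.04,0.066,0],9],[[-0.06,0.1,0],14],[[-0.08,0.133,0],19],[[-0.1,0.166,0],24],[[-0.12,0.2,0],29],[[-0.14,0.233,0],34],[[-0.16,0.266,0],39],[[-0.18,0.3,0],44],[[-0.2,0.333,0],47.4]], "jaw": 100, "grip_force": 30}}

```text
time_s: 1.03
tool_pos: [0.4911, 0.2685, 0.1917]
tool_rot: [-180.0, -0.0, 17.7]
force: [1.4, 0.1, 0.7]
grip_width: 0.0872
```

```bash
python3 -c "
from h import *
plan((.551,.177,.19,18),(.551,.177,.104,18))"
```

```text
t 1.03 pos [0.4911 0.2685 0.1917] rot [-180.    -0.    17.7] F [1.41 0.05 0.72] w 0.0872
[0.0292, 0.1054, 0.0017] turn -0.3
[0.0292, 0.1054, 0.0877] turn -0.3
```

Emit:
{"op": "send_rows", "data": {"deltas": [[[0.01,0.035,0],0],[[0.02,0.07,0],0],[[0.029,0.105,0],0],[[0.029,0.105,0],0],[[0.029,0.105,0],0]]}}

```text
time_s: 1.45
tool_pos: [0.5513, 0.1763, 0.1914]
tool_rot: [180.0, 0.0, 17.6]
force: [-0.9, 0.2, 0.1]
grip_width: 0.0866
```

```bash
python3 -c "
from h import *
plan((.551,.177,.104,18))
c=calibration('wrist'); im=read_camera('wrist'); cv2.imwrite('pics/w1.png',im[:,:,::-1])
import pickle; pickle.dump(c,open('w1.pkl','wb'))
for p in [(.551,.177,.122),(.544,.199,.122),(.558,.155,.122)]: print(proj('wrist',p,c))"
```

```text
t 1.45 pos [0.5513 0.1763 0.1914] rot [180.    0.   17.6] F [-0.93  0.15  0.09] w 0.0866
[-0.0001, -0.0009, 0.0874] turn -0.4
[320.72439217 245.59496181]
[320.74463533 211.45649724]
[320.70505082 278.21257127]
```

View pics/w1.png

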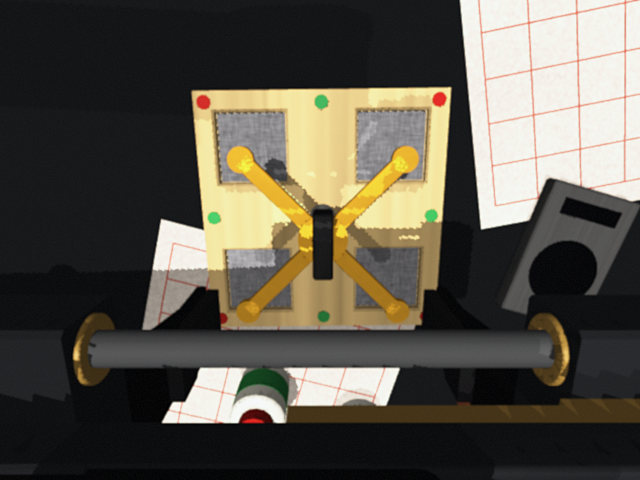

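The wrist view shows the bar from about (323,208) to (323,279), against a prediction of (321,211) to (321,278), so the pose is good. Going down to grip it.

Emit:
{"op": "send_rows", "data": {"deltas": [[[0.001,0,0.03],0],[[0.001,0,0.06],0],[[0.001,0,0.08],0],[[0.001,0,0.087],0],[[0.001,0,0.087],0],[[0.001,0,0.087],0]]}}

```text
time_s: 2.0
tool_pos: [0.5511, 0.1811, 0.1053]
tool_rot: [-180.0, -0.0, 18.1]
force: [0.1, -0.3, 0.5]
grip_width: 0.0866
```

Emit:
{"op": "send_rows", "data": {"deltas": [[[0,0,0],0],[[0,0,0],0],[[0,0,0],0],[[0,0,0],0],[[0,0,0],0],[[0,0,0],0],[[0,0,0],0],[[0,0,0],0]], "jaw": 0}}

```text
time_s: 2.67
tool_pos: [0.5512, 0.1797, 0.1046]
tool_rot: [-180.0, -0.0, 18.0]
force: [-0.5, -0.3, 0.0]
grip_width: 0.041
```

Emit:
{"op": "send_rows", "data": {"deltas": [[[0,0,0],4.5],[[0,0,0],9],[[0,0,0],13.5],[[0,0,0],18],[[0,0,0],22.5],[[0,0,0],27],[[0,0,0],31.5],[[0,0,0],36],[[0,0,0],39],[[0,0,0],41]]}}

```text
time_s: 3.5
tool_pos: [0.5512, 0.1797, 0.1045]
tool_rot: [180.0, 0.0, -23.2]
force: [0.3, -0.3, 0.2]
grip_width: 0.0004
```

Emit:
{"op": "send_rows", "data": {"deltas": [[[0,0,0],1],[[0,0,0],2],[[0,0,0],3],[[0,0,0],4],[[0,0,0],5],[[0,0,0],5]]}}

```text
time_s: 4.0
tool_pos: [0.5512, 0.1797, 0.1046]
tool_rot: [-180.0, -0.0, -28.1]
force: [0.6, 0.6, -0.4]
grip_width: 0.0006
```

```bash
python3 -c "
from h import *
plan((.551,.177,.104,18)); print(get_obs()['wrist_torque'])"
```

```text
t 4.0 pos [0.5512 0.1797 0.1046] rot [-180.    -0.   -28.1] F [ 0.62  0.6  -0.39] w 0.0006
[0.0011, 0.0025, 0.0006] turn -46.1
[-0.07606035  0.01333865  0.03149489]
```

The fingers were still closing when the turn began, and they ended up shut on nothing. I'll look before doing anything else.

Emit:
{"op": "send_rows", "data": {"deltas": [[[0,0,-0.03],0],[[0,0,-0.06],0],[[0,0,-0.086],0],[[0,0,-0.086],0]], "jaw": 100}}

```text
time_s: 4.33
tool_pos: [0.5546, 0.1807, 0.1967]
tool_rot: [-179.5, -0.3, -28.0]
force: [0.2, 0.7, 0.5]
grip_width: 0.0195
```

```bash
python3 -c "
from h import *
plan((.551,.177,.104,18))
c=calibration('wrist'); im=read_camera('wrist'); cv2.imwrite('pics/w2.png',im[:,:,::-1])
s=read_camera('side'); cv2.imwrite('pics/s2.png',s[:,:,::-1])
print(c['R'],-c['R'].T@c['t'])
for p in [(.551,.177,.122),(.551,.177,.014)]: print(proj('wrist',p,c))"
```

```text
t 4.33 pos [0.5546 0.1807 0.1967] rot [-179.5   -0.3  -28. ] F [0.18 0.69 0.47] w 0.0195
[-0.002, 0.0057, 0.0926] turn -46.0
[[ 0.88301056 -0.46930899  0.00643591]
 [-0.45455807 -0.85167998  0.26080294]
 [-0.11691582 -0.23321724 -0.96537061]] [0.58720303 0.24449356 0.39109771]
[317.84711433 252.58330058]
[317.91033514 221.07091053]
```

View pics/w2.png

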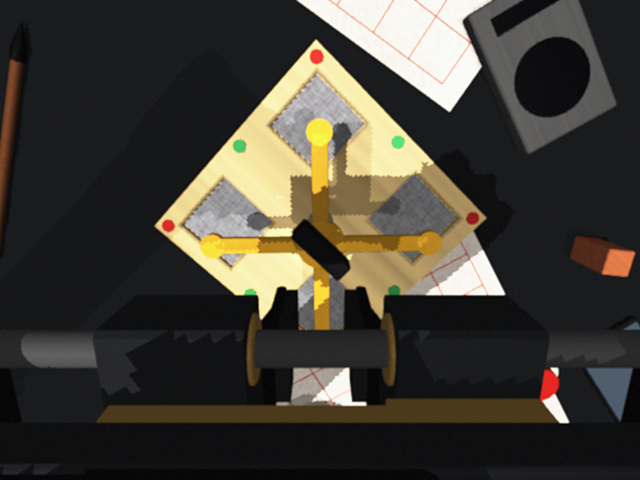

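```bash
python3 -c "
from h import *
print(get_obs()['tool_pos'])
c=calibration('wrist')
for z in (.1967,.216): print('wrist',proj('wrist',(.5546,.1807,z),c))
print('side',proj('side',(.5546,.1807,.1967)),proj('scene',(.5546,.1807,.1967)))
a=cv2.imread('pics/s2.png')[140:380,190:430]
b=read_camera('scene')[110:290,260:460,::-1]
o=np.zeros((400,800,3),np.uint8); o[:,:400]=cv2.resize(a,(400,400)); o[:360,400:]=cv2.resize(b,(400,360)); cv2.imwrite('pics/s2z.png',o)"
```

```text
[0.55197551 0.17995233 0.19179348]
wrist [324.56542508 283.59368963]
wrist [325.03598703 298.83929603]
side [327.01824944 227.21936575] [366.89080447 178.35461028]
```

View pics/s2z.png

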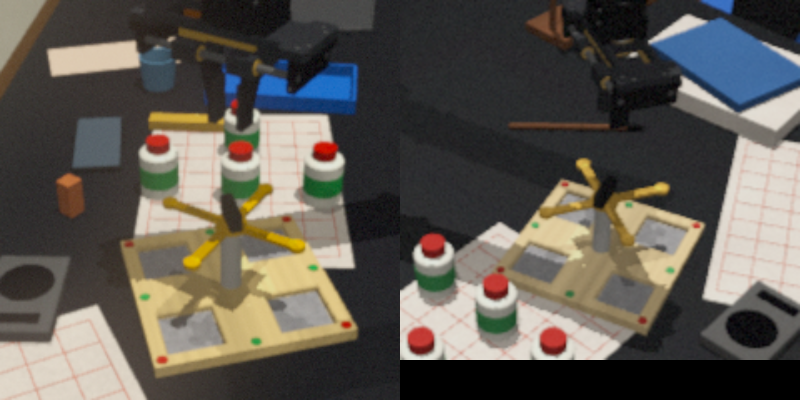

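Run:
```python
from h import *
import pickle
c=pickle.load(open('w1.pkl','rb'))
C=np.array([.551,.177]);y=np.radians(18.3)
g=.1; 
def w(a,r): return [C[0]+r*np.cos(y+a),C[1]+r*np.sin(y+a),.014]
# mark radii from scene triangulation
G=.1003;Rr=.1425
p90=np.pi/2
W=[w(p90,G),w(2*p90,G),w(0,G),w(3*p90,G),w(p90/2,Rr),w(1.5*p90,Rr)]
px=[(321,102),(214,217),(431,216),(323,316),(439,99),(203,102)]
for a,b in zip(W,px): print(np.round(proj('wrist',a,c),1),b)
Kc=np.array([[c['fx'],0,c['cx']],[0,c['fy'],c['cy']],[0,0,1]])
ok,rv,tv=cv2.solvePnP(np.array(W),np.array(px,float),Kc,None)
R=cv2.Rodrigues(rv)[0];print("cam pnp",-R.T@tv.ravel(),"rep",-np.array(c['R']).T@c['t']); print(R@np.array(c['R']).T)
```

```text
[319.5  99. ] (321, 102)
[212.  215.6] (214, 217)
[429.8 213.3] (431, 216)
[321.9 314.4] (323, 316)
[437.5  97. ] (439, 99)
[201.8  99.7] (203, 102)
cam pnp [0.53188716 0.25283461 0.38458713] rep [0.5290899  0.24622364 0.38520754]
[[ 0.99988291 -0.00419909  0.01471518]
 [ 0.00433491  0.99994819 -0.00920979]
 [-0.01467574  0.0092725   0.99984931]]
```

The wrist camera height agrees with the marks. In both fixed views, though, the fingertips look about 25–30 mm above the reported TCP, so the grip passed over the bar. I'll shut the fingers in free air and triangulate the tip.

Emit:
{"op": "send_rows", "data": {"deltas": [[[0,0,0],0],[[0,0,0],0],[[0,0,0],0],[[0,0,0],0],[[0,0,0],0],[[0,0,0],0],[[0,0,0],0],[[0,0,0],0],[[0,0,0],0],[[0,0,0],0]], "jaw": 0}}

```text
time_s: 5.32
tool_pos: [0.5512, 0.1797, 0.1906]
tool_rot: [-180.0, -0.0, -28.0]
force: [0.4, 0.1, -0.1]
grip_width: 0.0006
```

```bash
python3 -c "
from h import *
o=get_obs();P=o['tool_pos'];print(P,o['grip_width'])
a=read_camera('side')[:,:,::-1];b=read_camera('scene')[:,:,::-1];w=read_camera('wrist')[:,:,::-1]
cv2.imwrite('pics/t_side.png',a);cv2.imwrite('pics/t_scene.png',b)
u=proj('side',P);v=proj('scene',P);x=proj('wrist',P,calibration('wrist'));print(u,v,x)
def cr(i,u,n):
  i=i.copy();x,y=int(u[0])-n,int(u[1])-n;i=i[y:y+2*n,x:x+2*n];print(x,y,400/2/n);i=cv2.resize(i,(400,400),interpolation=cv2.INTER_CUBIC);return np.clip(i.astype(float)*1.8+20,0,255).astype(np.uint8)
o=np.hstack([cr(a,u,40),cr(b,v,40)]);cv2.imwrite('pics/t.png',o)"
```

```text
[0.5512125  0.17971295 0.1906145 ] 0.0005588176847194335
[329.00664638 230.02703223] [365.4177447  179.96847983] [320.55731225 283.71411133]
289 190 5.0
325 139 5.0
```

View pics/t.png

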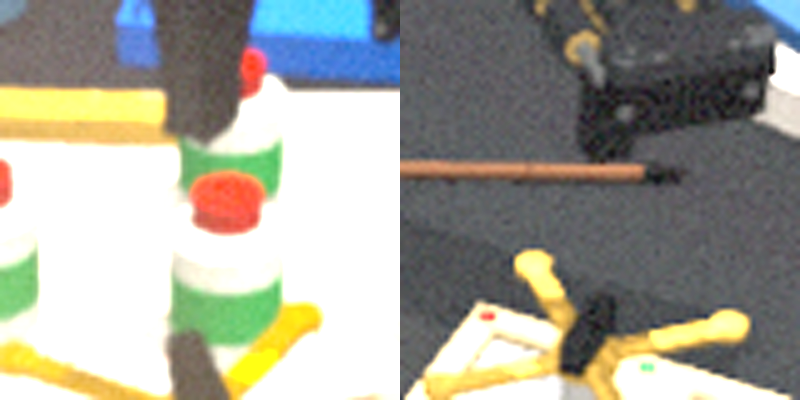

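```bash
python3 -c "
from h import *
Ps=[K[n]['fx'] for n in K]
def M(n):
  c=K[n];return np.array([[c['fx'],0,c['cx']],[0,c['fy'],c['cy']],[0,0,1]])@np.c_[c['R'],c['t']]
for s,v in(((330,217.6),(366,170.6)),((330,216),(366,169))):
  X=cv2.triangulatePoints(M('scene'),M('side'),np.array(v).reshape(2,1),np.array(s,float).reshape(2,1));print((X[:3]/X[3]).ravel())
"
```

```text
[0.54940127 0.18161462 0.21640192]
[-0.40690029 -0.43525955 -1.18027052]
```

The real tips are about 25 mm above the reported TCP, with little sideways error. I'll correct heights by that amount: for a tip at 0.104 I command a reported z of 0.079.

Emit:
{"op": "send_rows", "data": {"deltas": [[[0.001,0.0025,0],-6],[[0.001,0.0025,0],-12],[[0.001,0.0025,0],-18],[[0.001,0.0025,0],-24],[[0.001,0.0025,0],-30],[[0.001,0.0025,0],-36],[[0.001,0.0025,0],-42],[[0.001,0.0025,0],-46],[[0.001,0.0025,0],-46],[[0.001,0.0025,0],-46]], "jaw": 65}}

```text
time_s: 6.3
tool_pos: [0.5509, 0.177, 0.1906]
tool_rot: [-180.0, -0.0, 17.9]
force: [0.0, 1.7, 0.2]
grip_width: 0.0543
```

Emit:
{"op": "send_rows", "data": {"deltas": [[[0,0,0.03],0],[[0,0,0.06],0],[[0,0,0.08],0],[[0,0,0.095],0],[[0,0,0.105],0],[[0,0,0.111],0],[[0,0,0.111],0]]}}

```text
time_s: 6.88
tool_pos: [0.5503, 0.1769, 0.0786]
tool_rot: [180.0, 0.1, 17.9]
force: [-0.2, 0.6, 0.3]
grip_width: 0.0564
```

Emit:
{"op": "send_rows", "data": {"deltas": [[[0,0,0],0],[[0,0,0],0],[[0,0,0],0],[[0,0,0],0],[[0,0,0],0],[[0,0,0],0],[[0,0,0],0],[[0,0,0],0],[[0,0,0],0],[[0,0,0],0]], "jaw": 0}}

```text
time_s: 7.72
tool_pos: [0.5523, 0.1775, 0.0799]
tool_rot: [180.0, -0.2, 18.0]
force: [6.0, 1.2, -2.3]
grip_width: 0.0135
```

The width is now 13.5 mm, so the bar is gripped. Turning clockwise to the open stop.

Emit:
{"op": "send_rows", "data": {"deltas": [[[0.001,0,0],4.5],[[0.001,0,0],9],[[0.001,0,0],13.5],[[0.001,0,0],18],[[0.001,0,0],22.5],[[0.001,0,0],27],[[0.001,0,0],31.5],[[0.001,0,0],36],[[0.001,0,0],40],[[0.001,0,0],42]]}}

```text
time_s: 8.55
tool_pos: [0.5533, 0.1774, 0.0799]
tool_rot: [-179.9, -0.1, -24.2]
force: [5.8, 0.2, -3.2]
grip_width: 0.0136
```

Emit:
{"op": "send_rows", "data": {"deltas": [[[0,0,0],1],[[0,0,0],2],[[0,0,0],3],[[0,0,0],4],[[0,0,0],5],[[0,0,0],5],[[0,0,0],5]]}}

```text
time_s: 9.13
tool_pos: [0.5534, 0.1774, 0.0799]
tool_rot: [-179.9, -0.2, -28.9]
force: [5.8, 1.0, -2.1]
grip_width: 0.0136
```

```bash
python3 -c "
from h import *
plan((.551,.177,.2,-26.7)); print(get_obs()['wrist_torque'])"
```

```text
t 9.13 pos [0.5534 0.1774 0.0799] rot [-179.9   -0.2  -28.9] F [ 5.82  1.01 -2.09] w 0.0136
[-0.0015, 0.0013, -0.1201] turn -2.2
[ 0.06759225 -1.0386394   0.587503  ]
```

The wrist torque rose to 0.59 N m, well above friction, so the collar is at its stop. Releasing, then a check.

Emit:
{"op": "send_rows", "data": {"deltas": [[[0,0,0],0],[[0,0,0],0],[[0,0,0],0],[[0,0,0],0],[[0,0,-0.03],0],[[0,0,-0.06],0],[[0,0,-0.09],0],[[0,0,-0.12],0],[[0,0,-0.12],0]], "jaw": 85}}

```text
time_s: 9.88
tool_pos: [0.555, 0.1783, 0.2063]
tool_rot: [-179.5, -0.3, -29.0]
force: [1.2, 0.5, -0.1]
grip_width: 0.0661
```

```bash
python3 -c "
from h import *
plan((.551,.177,.2,-26.7)); c=calibration('wrist'); im=read_camera('wrist'); cv2.imwrite('pics/w3.png',im[:,:,::-1])
for a in (18.3,108.3,198.3,288.3):
  a=np.radians(a); print(proj('wrist',(.551+.083*np.cos(a),.177+.083*np.sin(a),.099),c).round())
caps()"
```

```text
t 9.88 pos [0.555  0.1783 0.2063] rot [-179.5   -0.3  -29. ] F [ 1.22  0.48 -0.06] w 0.0661
[-0.0029, 0.0031, 0.0062] turn -2.3
[394. 156.]
[231. 163.]
[246. 313.]
[393. 307.]
cap [ 0.436 -0.022] side [ 0.439 -0.024]
cap [ 0.546 -0.015] side [ 0.549 -0.019]
cap [ 0.55  -0.137] side [ 0.552 -0.14 ]
cap [ 0.657 -0.03 ] side [ 0.66  -0.031]
```

View pics/w3.png

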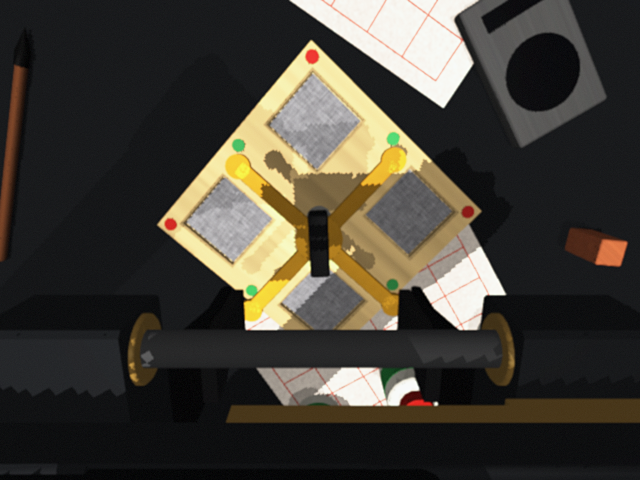

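The arms lie at the green marks, so the collar is open. All four bottles are still in place. Now bottle B at (0.548, −0.0175).

```bash
python3 -c "
from h import *
plan((.548,-.0175,.13,-26.7),(.548,-.0175,.006,-26.7))"
```

```text
t 10.03 pos [0.5515 0.1773 0.1994] rot [180.   0. -29.] F [-0.63 -1.07 -0.48] w 0.0721
[0.0915, 0.172, 0.0694] turn -2.3
[0.0916, 0.172, 0.1934] turn -2.3
```

Emit:
{"op": "send_rows", "data": {"deltas": [[[0.015,0.03,0],-1],[[0.033,0.062,0.01],-2.3],[[0.051,0.095,0.03],-2.3],[[0.069,0.13,0.05],-2.3],[[0.083,0.156,0.065],-2.3],[[0.0915,0.172,0.0694],-2.3],[[0.0915,0.172,0.0694],-2.3],[[0.0915,0.172,0.0694],-2.3],[[0.0915,0.172,0.0694],-2.3]]}}

```text
time_s: 10.78
tool_pos: [0.5479, -0.0161, 0.1294]
tool_rot: [180.0, 0.1, -26.7]
force: [0.3, 0.7, 0.1]
grip_width: 0.0737
```

```bash
python3 -c "
from h import *
F=[]
for i in range(4): F.append(get_obs()['force']);read_camera('side')
F.append(get_obs()['force']);print(np.round(F,2))
plan((.548,-.0175,.006,-26.7))
caps()"
```

```text
[[ 0.34  0.66  0.08]
 [-0.12  0.84 -0.67]
 [ 0.06  0.34  1.2 ]
 [ 0.71 -0.18  0.12]
 [ 0.79 -0.13 -0.11]]
t 10.98 pos [ 0.5486 -0.0159  0.1302] rot [-180.    -0.   -26.6] F [ 0.79 -0.13 -0.11] w 0.0739
[0.0002, 0.0018, 0.1242] turn 0.1
cap [ 0.436 -0.021] side [ 0.44  -0.023]
cap [ 0.547 -0.016] side [ 0.549 -0.015]
cap [ 0.55  -0.137] side [ 0.552 -0.14 ]
cap [ 0.657 -0.03 ] side [ 0.66  -0.029]
```

Emit:
{"op": "send_rows", "data": {"deltas": [[[0,0.001,0.03],0],[[0,0.001,0.06],0],[[0,0.001,0.09],0],[[0,0.001,0.11],0],[[0,0.001,0.12],0],[[0,0.001,0.124],0],[[0,0.001,0.124],0]], "grip_force": 20}}

```text
time_s: 11.67
tool_pos: [0.5479, -0.0182, 0.006]
tool_rot: [180.0, 0.0, -26.7]
force: [-0.5, 0.2, 0.3]
grip_width: 0.0742
```

Emit:
{"op": "send_rows", "data": {"deltas": [[[0,0,0],0],[[0,0,0],0],[[0,0,0],0],[[0,0,0],0],[[0,0,0],0],[[0,0,0],0]], "jaw": 0}}

```text
time_s: 12.17
tool_pos: [0.5487, -0.0182, 0.007]
tool_rot: [-179.9, -0.1, -26.7]
force: [-0.5, 0.0, 4.1]
grip_width: 0.0515
```

Emit:
{"op": "send_rows", "data": {"deltas": [[[0,0,-0.005],0],[[0,0,-0.02],0],[[0,0,-0.05],0],[[0,0,-0.08],0],[[0,0,-0.11],0],[[0,0,-0.124],0],[[0,0,-0.124],0],[[0,0,-0.124],0],[[0,0,-0.124],0]]}}

```text
time_s: 12.92
tool_pos: [0.5468, -0.0182, 0.1287]
tool_rot: [179.9, 0.1, -26.7]
force: [0.5, -0.0, -1.9]
grip_width: 0.0514
```

```bash
cat >> h.py <<'E'
def weigh(n=8):
    F=[get_obs()['force']]
    for i in range(n): read_camera('side'); F.append(get_obs()['force'])
    print("F",np.mean(F,0).round(2),"sd",np.std(F,0).round(2))
E
python3 -c "
from h import *
weigh()
plan((.5116,.0987,.13,-26.7),(.5116,.0987,.013,-26.7),(.494,-.336,.13,-26.7))
cv2.imwrite('pics/g1.png',read_camera('scene')[:,:,::-1])
caps()"
```

```text
F [-0.03  0.28 -1.14] sd [0.31 0.51 0.48]
t 13.32 pos [ 0.5477 -0.0184  0.1297] rot [180.    0.  -26.7] F [ 0.13  0.14 -1.21] w 0.0514
[-0.0849, -0.0883, -0.0003] turn -0.0
[-0.0848, -0.0884, 0.1167] turn -0.0
[0.0949, 0.3078, -0.0002] turn -0.0
cap [ 0.436 -0.022] side [ 0.44  -0.023]
cap [ 0.55  -0.137] side None
cap [ 0.657 -0.03 ] side [ 0.659 -0.029]
```

The lift reads about 1.25 N, so B is empty. It goes to the tray's far end at (0.574, −0.342).

```bash
python3 -c "
from h import *
plan((.5738,-.3423,.13,-26.7),(.5738,-.3423,.012,-26.7))"
```

```text
t 13.47 pos [ 0.548  -0.0184  0.1301] rot [180.    0.  -26.7] F [ 0.41  1.2  -1.29] w 0.0513
[0.1688, 0.2777, 0.0001] turn -0.0
[0.1688, 0.2777, 0.1181] turn -0.0
```

Emit:
{"op": "send_rows", "data": {"deltas": [[[0.01,0.016,0],0],[[0.028,0.046,0],0],[[0.048,0.079,0],0],[[0.068,0.112,0],0],[[0.088,0.145,0],0],[[0.108,0.178,0],0],[[0.128,0.211,0],0],[[0.147,0.242,0],0],[[0.161,0.265,0],0],[[0.169,0.2777,0],0]]}}

```text
time_s: 14.3
tool_pos: [0.5726, -0.3475, 0.1301]
tool_rot: [179.8, -0.0, -27.0]
force: [-0.3, -0.8, -2.2]
grip_width: 0.0517
```

Emit:
{"op": "send_rows", "data": {"deltas": [[[0,0,0],0],[[0,0,0.03],0],[[0,0,0.06],0],[[0,0,0.09],0],[[0,0,0.107],0],[[0,0,0.115],0],[[0,0,0.118],0],[[0,0,0.118],0],[[0,0,0.118],0]]}}

```text
time_s: 15.05
tool_pos: [0.5751, -0.3418, 0.013]
tool_rot: [-180.0, -0.1, -26.7]
force: [0.2, -0.6, -2.3]
grip_width: 0.0514
```

Emit:
{"op": "send_rows", "data": {"deltas": [[[0,0,0],0],[[0,0,0],0],[[0,0,0],0],[[0,0,-0.02],0],[[0,0,-0.05],0],[[0,0,-0.085],0],[[0,0,-0.118],0],[[0,0,-0.118],0]], "jaw": 76}}

```text
time_s: 15.72
tool_pos: [0.5777, -0.3455, 0.1385]
tool_rot: [-180.0, -0.7, -26.7]
force: [0.0, -1.2, 0.1]
grip_width: 0.066
```

```bash
python3 -c "
from h import *
caps()
plan((.551,-.1385,.13,-26.7),(.551,-.1385,.006,-26.7))
cv2.imwrite('pics/p1.png',read_camera('scene')[:,:,::-1])"
```

```text
cap [ 0.436 -0.022] side [ 0.44  -0.026]
cap [ 0.55  -0.137] side [ 0.552 -0.14 ]
cap [ 0.657 -0.029] side [ 0.66  -0.031]
cap [ 0.569 -0.339] side [ 0.576 -0.351]
t 15.82 pos [ 0.5751 -0.3432  0.1324] rot [-180.    -0.2  -26.7] F [-1.04  0.84 -0.87] w 0.0663
[-0.1136, -0.172, 0.002] turn -0.0
[-0.1141, -0.1719, 0.126] turn -0.0
```

View pics/p1.png

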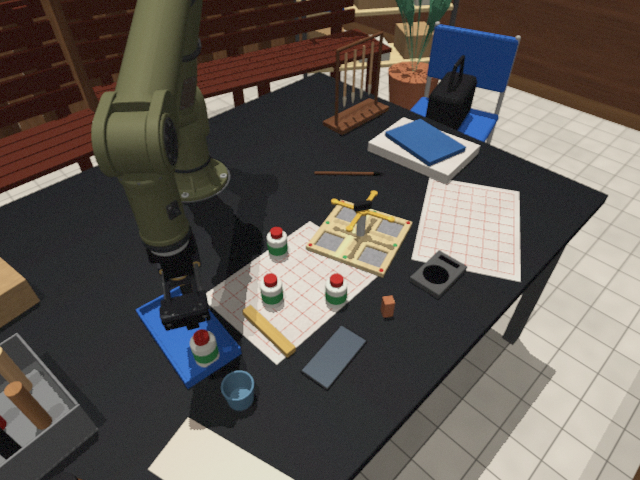

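Bottle B stands upright in the tray near (204,348). Next is bottle C.

Emit:
{"op": "send_rows", "data": {"deltas": [[[-0.015,-0.022,0],0],[[-0.035,-0.053,0],0],[[-0.056,-0.085,0],0],[[-0.077,-0.117,0],0],[[-0.096,-0.145,0],0],[[-0.109,-0.165,0],0],[[-0.114,-0.172,0],0],[[-0.114,-0.172,0],0],[[-0.114,-0.172,0.03],0],[[-0.114,-0.172,0.06],0]], "jaw": 85}}

```text
time_s: 16.7
tool_pos: [0.5511, -0.14, 0.0707]
tool_rot: [-180.0, -0.3, -26.8]
force: [0.0, -0.4, -1.3]
grip_width: 0.074
```

Emit:
{"op": "send_rows", "data": {"deltas": [[[0,0,0.03],0],[[0,0,0.05],0],[[0,0,0.06],0],[[0,0,0.064],0],[[0,0,0.064],0],[[0,0,0.064],0]]}}

```text
time_s: 17.2
tool_pos: [0.5504, -0.1387, 0.0071]
tool_rot: [-180.0, -0.1, -26.8]
force: [0.1, -0.2, 0.4]
grip_width: 0.0739
```

Emit:
{"op": "send_rows", "data": {"deltas": [[[0,0,0],0],[[0,0,0],0],[[0,0,0],0],[[0,0,0],0],[[0,0,0],0],[[0,0,0],0],[[0,0,0],0]], "jaw": 0}}

```text
time_s: 17.78
tool_pos: [0.5508, -0.1377, 0.007]
tool_rot: [-180.0, -0.1, -26.7]
force: [3.3, -0.5, 3.5]
grip_width: 0.0513
```

Emit:
{"op": "send_rows", "data": {"deltas": [[[0,0,-0.005],0],[[0,0,-0.02],0],[[0,0,-0.05],0],[[0,0,-0.08],0],[[0,0,-0.11],0],[[0,0,-0.124],0],[[0,0,-0.124],0],[[0,0,-0.124],0],[[0,0,-0.124],0]]}}

```text
time_s: 18.53
tool_pos: [0.5478, -0.1369, 0.1281]
tool_rot: [179.9, 0.2, -26.7]
force: [-0.5, -0.8, -3.4]
grip_width: 0.0514
```

```bash
python3 -c "
from h import *
weigh()
plan((.5116,.0987,.13,-26.7),(.5116,.0987,.012,-26.7),(.494,-.336,.13,-26.7),(.494,-.336,.012,-26.7))
caps()"
```

```text
F [-0.11 -0.19 -2.95] sd [0.33 0.35 0.47]
t 18.93 pos [ 0.5493 -0.1375  0.1297] rot [180.    0.  -26.7] F [-0.58  0.18 -2.26] w 0.0513
[-0.1399, -0.194, -0.0003] turn -0.0
[-0.1399, -0.1941, 0.1177] turn -0.0
[0.0399, 0.2021, -0.0003] turn -0.0
[0.04, 0.2021, 0.1177] turn -0.0
cap [ 0.657 -0.03 ] side [ 0.66  -0.031]
cap [ 0.569 -0.339] side None
```

It reads 2.95 N, so C is full and goes to the pocket at (0.512, 0.099).

Emit:
{"op": "send_rows", "data": {"deltas": [[[-0.01,-0.014,0],0],[[-0.028,-0.039,0],0],[[-0.047,-0.065,0],0],[[-0.066,-0.091,0],0],[[-0.085,-0.118,0],0],[[-0.104,-0.144,0],0],[[-0.121,-0.168,0],0],[[-0.133,-0.185,0],0],[[-0.14,-0.194,0],0],[[-0.14,-0.194,0],0]]}}

```text
time_s: 19.87
tool_pos: [0.5112, 0.1019, 0.1301]
tool_rot: [-180.0, 0.0, -26.4]
force: [-1.0, -0.5, -3.2]
grip_width: 0.0516
```

Emit:
{"op": "send_rows", "data": {"deltas": [[[0,0,0],0],[[0,0,0.03],0],[[0,0,0.06],0],[[0,0,0.085],0],[[0,0,0.1],0],[[0,0,0.107],0],[[0,0,0.107],0]]}}

```text
time_s: 20.45
tool_pos: [0.5109, 0.0961, 0.0218]
tool_rot: [179.8, 0.1, -26.9]
force: [-0.6, -0.2, -3.0]
grip_width: 0.0517
```

Emit:
{"op": "send_rows", "data": {"deltas": [[[0,0,0.003],0],[[0,0,0.006],0],[[0,0,0.009],0],[[0,0,0.009],0]]}}

```text
time_s: 20.78
tool_pos: [0.5121, 0.0988, 0.0145]
tool_rot: [-180.0, -0.0, -26.7]
force: [-0.4, 0.2, -3.3]
grip_width: 0.051
```

```bash
python3 -c "
from h import *
weigh(2);plan((.5116,.0987,.012,-26.7)); cv2.imwrite('pics/c1.png',read_camera('side')[:,:,::-1])
a=cv2.imread('pics/c1.png')[190:370,230:430]
o=cv2.resize(a,(600,540),interpolation=cv2.INTER_CUBIC);cv2.imwrite('pics/c1z.png',o)"
```

```text
F [ 0.24  0.08 -2.87] sd [0.47 0.13 0.59]
t 20.88 pos [0.5121 0.0989 0.0146] rot [-180.    -0.   -26.7] F [ 0.74  0.19 -3.27] w 0.0516
[-0.0003, 0.0004, 0.0026] turn -0.0
```

View pics/c1z.png

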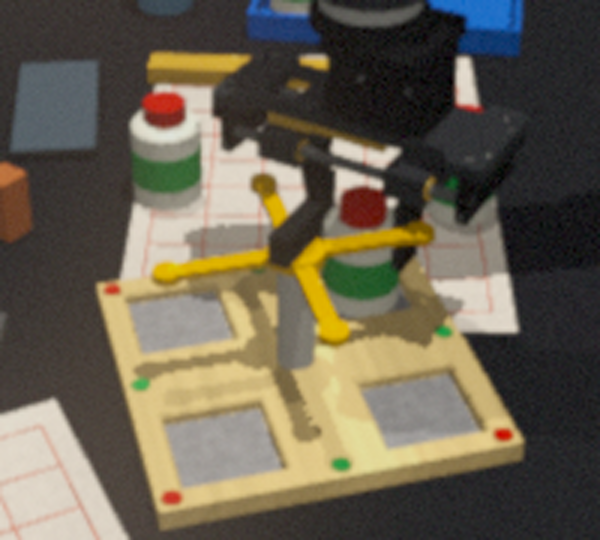

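The bottle hangs inside its pocket just above the floor. Lower it slightly and release.

Emit:
{"op": "send_rows", "data": {"deltas": [[[0,0,0.001],0],[[0,0,0.002],0],[[0,0,0.002],0]]}}

```text
time_s: 21.18
tool_pos: [0.5121, 0.099, 0.0129]
tool_rot: [-180.0, -0.0, -26.7]
force: [-2.0, -0.2, 2.6]
grip_width: 0.0515
```

Emit:
{"op": "send_rows", "data": {"deltas": [[[0,0,0],0],[[0,0,0],0],[[0,0,0],0],[[0,0,0],0],[[0,0,-0.02],0],[[0,0,-0.05],0],[[0,0,-0.085],0],[[0,0,-0.118],0],[[0,0,-0.118],0]], "jaw": 72}}

```text
time_s: 21.93
tool_pos: [0.5164, 0.0998, 0.1369]
tool_rot: [-179.5, -0.4, -26.7]
force: [1.0, 0.1, 0.8]
grip_width: 0.0628
```

```bash
python3 -c "
from h import *
caps()
plan((.438,-.023,.13,-26.7),(.438,-.023,.006,-26.7),(.6585,-.030,.13,-26.7),(.6585,-.030,.006,-26.7))"
```

```text
cap [0.504 0.105] side [0.512 0.093]
cap [ 0.436 -0.022] side [ 0.44  -0.023]
cap [ 0.657 -0.03 ] side [ 0.66  -0.031]
cap [ 0.57  -0.339] side None
t 22.03 pos [0.513  0.0991 0.1317] rot [-1.798e+02 -1.000e-01 -2.670e+01] F [ 0.24  0.27 -0.75] w 0.0625
[-0.012, 0.1428, 0.0012] turn -0.0
[-0.0123, 0.1432, 0.1252] turn -0.0
[0.1881, 0.0499, 0.0019] turn -0.0
[0.1878, 0.0503, 0.1259] turn -0.0
```

Emit:
{"op": "send_rows", "data": {"deltas": [[[0.02,0.005,0],0],[[0.052,0.014,0],0],[[0.086,0.023,0],0],[[0.12,0.032,0],0],[[0.15,0.04,0],0],[[0.175,0.047,0],0],[[0.188,0.05,0],0],[[0.188,0.05,0],0],[[0.188,0.05,0.03],0],[[0.188,0.05,0.06],0]], "jaw": 85}}

```text
time_s: 22.87
tool_pos: [0.6577, -0.03, 0.0698]
tool_rot: [-179.9, -0.1, -26.7]
force: [0.2, 0.3, -0.1]
grip_width: 0.074
```

Emit:
{"op": "send_rows", "data": {"deltas": [[[0,0,0.03],0],[[0,0,0.05],0],[[0,0,0.061],0],[[0,0,0.065],0],[[0,0,0.065],0],[[0,0,0.065],0]]}}

```text
time_s: 23.37
tool_pos: [0.6578, -0.0302, 0.0062]
tool_rot: [-180.0, -0.1, -26.7]
force: [-0.0, -0.7, -0.1]
grip_width: 0.0739
```

Emit:
{"op": "send_rows", "data": {"deltas": [[[0,0,0],0],[[0,0,0],0],[[0,0,0],0],[[0,0,0],0],[[0,0,0],0],[[0,0,0],0],[[0,0,0],0]], "jaw": 0}}

```text
time_s: 23.95
tool_pos: [0.6582, -0.0307, 0.006]
tool_rot: [-180.0, -0.1, -26.7]
force: [2.2, -0.7, 2.8]
grip_width: 0.0513
```

Emit:
{"op": "send_rows", "data": {"deltas": [[[0,0,-0.005],0],[[0,0,-0.02],0],[[0,0,-0.05],0],[[0,0,-0.08],0],[[0,0,-0.11],0],[[0,0,-0.124],0],[[0,0,-0.124],0],[[0,0,-0.124],0],[[0,0,-0.124],0]]}}

```text
time_s: 24.7
tool_pos: [0.6556, -0.0301, 0.1269]
tool_rot: [179.9, 0.2, -26.7]
force: [-1.3, 0.3, -4.0]
grip_width: 0.0513
```

```bash
python3 -c "
from h import *
weigh()
plan((.6293,.1376,.13,63.3),(.72,.20,.13,-26.7),(.5904,.2553,.13,-26.7),(.494,-.336,.13,-26.7))
caps()"
```

```text
F [-0.24  0.04 -3.8 ] sd [0.51 0.33 0.28]
t 25.1 pos [ 0.657  -0.0305  0.1286] rot [180.    0.  -26.7] F [ 0.21  0.16 -3.4 ] w 0.0517
[-0.1003, -0.1377, -0.0014] turn -90.0
[-0.0474, -0.2342, -0.0014] turn -0.0
[-0.188, -0.2253, -0.0013] turn -0.0
[-0.0081, 0.3461, -0.0012] turn -0.0
cap [ 0.436 -0.022] side [ 0.44  -0.022]
cap [ 0.569 -0.339] side [ 0.576 -0.358]
```

It reads 3.8 N, so D is clearly full. It goes to the pocket at (0.590, 0.255), travelling a little higher.

Emit:
{"op": "send_rows", "data": {"deltas": [[[-0.01,-0.012,-0.02],0],[[-0.03,-0.036,-0.02],0],[[-0.052,-0.062,-0.02],0],[[-0.075,-0.09,-0.02],0],[[-0.098,-0.117,-0.02],0],[[-0.121,-0.145,-0.02],0],[[-0.144,-0.172,-0.02],0],[[-0.165,-0.198,-0.02],0],[[-0.18,-0.216,-0.02],0],[[-0.188,-0.225,-0.02],0]]}}

```text
time_s: 26.03
tool_pos: [0.5886, 0.2606, 0.149]
tool_rot: [-179.9, 0.1, -26.4]
force: [-0.8, -0.3, -3.1]
grip_width: 0.0513
```

Emit:
{"op": "send_rows", "data": {"deltas": [[[0,0,0],0],[[0,0,0],0],[[0,0,0],0]]}}

```text
time_s: 26.28
tool_pos: [0.5915, 0.2519, 0.1493]
tool_rot: [179.9, -0.1, -26.9]
force: [1.0, -0.8, -3.1]
grip_width: 0.0515
```

```bash
python3 -c "
from h import *
plan((.5904,.2553,.012,-26.7));caps()"
```

```text
t 26.28 pos [0.5915 0.2519 0.1493] rot [ 1.799e+02 -1.000e-01 -2.690e+01] F [ 1.05 -0.8  -3.06] w 0.0515
[-0.0027, -0.0027, 0.1373] turn -0.2
cap [0.504 0.106] side [0.512 0.093]
cap [ 0.436 -0.022] side [ 0.439 -0.025]
cap [ 0.569 -0.339] side None
```

Emit:
{"op": "send_rows", "data": {"deltas": [[[0,0,0],0],[[0,0,0.03],0],[[0,0,0.065],0],[[0,0,0.095],0],[[0,0,0.115],0],[[0,0,0.125],0],[[0,0,0.127],0],[[0,0,0.127],0]]}}

```text
time_s: 27.05
tool_pos: [0.5909, 0.2545, 0.0224]
tool_rot: [180.0, -0.0, -26.8]
force: [0.4, 0.3, -2.8]
grip_width: 0.0517
```

Emit:
{"op": "send_rows", "data": {"deltas": [[[0,0,0.003],0],[[0,0,0.006],0],[[0,0,0.009],0],[[0,0,0.0095],0],[[0,0,0.0095],0]]}}

```text
time_s: 27.47
tool_pos: [0.5904, 0.2552, 0.0128]
tool_rot: [-180.0, 0.0, -26.7]
force: [-0.5, 0.5, -2.2]
grip_width: 0.0517
```

```bash
python3 -c "
from h import *
plan((.5904,.2553,.012,-26.7))"
```

```text
t 27.47 pos [0.5904 0.2552 0.0128] rot [-180.     0.   -26.7] F [-0.48  0.48 -2.23] w 0.0517
[-0.0001, -0.0001, 0.0008] turn -0.0
```

Emit:
{"op": "send_rows", "data": {"deltas": [[[0,0,0.001],0],[[0,0,0.001],0],[[0,0,0.001],0]]}}

```text
time_s: 27.72
tool_pos: [0.5908, 0.2553, 0.0121]
tool_rot: [-180.0, -0.0, -26.7]
force: [-0.2, -0.9, -1.7]
grip_width: 0.0515
```

Emit:
{"op": "send_rows", "data": {"deltas": [[[0,0,0],0],[[0,0,0],0],[[0,0,0],0],[[0,0,0],0],[[0,0,-0.02],0],[[0,0,-0.05],0],[[0,0,-0.085],0],[[0,0,-0.12],0],[[0,0,-0.14],0],[[0,0,-0.14],0]], "jaw": 72}}

```text
time_s: 28.55
tool_pos: [0.594, 0.2562, 0.1581]
tool_rot: [-179.5, -0.3, -26.7]
force: [0.4, 0.6, 0.2]
grip_width: 0.0628
```

```bash
python3 -c "
from h import *
caps()
plan((.438,-.0235,.15,-26.7),(.438,-.0235,.006,-26.7))"
```

```text
cap [0.584 0.263] side [0.592 0.25 ]
cap [0.504 0.106] side [0.512 0.092]
cap [ 0.436 -0.022] side [ 0.439 -0.025]
cap [ 0.569 -0.339] side None
t 28.65 pos [0.591  0.2553 0.1527] rot [-1.799e+02 -1.000e-01 -2.670e+01] F [-0.29  0.95  0.3 ] w 0.0626
[-0.0113, 0.3178, 0.0021] turn -0.0
[-0.0114, 0.3181, 0.1461] turn -0.0
```

Emit:
{"op": "send_rows", "data": {"deltas": [[[-0.001,0.02,0],0],[[-0.002,0.055,0],0],[[-0.003,0.092,0],0],[[-0.005,0.13,0],0],[[-0.006,0.168,0],0],[[-0.007,0.206,0],0],[[-0.008,0.243,0],0],[[-0.01,0.278,0],0],[[-0.011,0.305,0],0],[[-0.011,0.318,0],0]], "jaw": 85}}

```text
time_s: 29.48
tool_pos: [0.4347, -0.0271, 0.15]
tool_rot: [179.9, 0.2, -26.9]
force: [0.7, 0.5, -0.3]
grip_width: 0.0741
```

Emit:
{"op": "send_rows", "data": {"deltas": [[[0,0,0],0],[[0,0,0],0],[[0,0,0],0]]}}

```text
time_s: 29.73
tool_pos: [0.438, -0.0224, 0.1513]
tool_rot: [180.0, 0.0, -26.6]
force: [0.4, 1.0, 0.2]
grip_width: 0.0742
```

```bash
python3 -c "
from h import *
weigh(5)
caps()
plan((.438,-.0235,.006,-26.7))"
```

```text
F [ 0.23 -0.05  0.1 ] sd [0.43 0.57 0.41]
cap [0.583 0.265] side [0.592 0.249]
cap [0.503 0.106] side [0.512 0.091]
cap [ 0.436 -0.023] side [ 0.44  -0.021]
cap [ 0.569 -0.339] side [ 0.576 -0.359]
t 30.08 pos [ 0.4378 -0.0236  0.1515] rot [180.   -0.  -26.7] F [ 0.75  0.36 -0.48] w 0.074
[0.0001, -0.0003, 0.1455] turn 0.0
```

Emit:
{"op": "send_rows", "data": {"deltas": [[[0,0,0.03],0],[[0,0,0.07],0],[[0,0,0.1],0],[[0,0,0.125],0],[[0,0,0.14],0],[[0,0,0.1455],0],[[0,0,0.1455],0],[[0,0,0.1455],0]]}}

```text
time_s: 30.75
tool_pos: [0.4382, -0.024, 0.0067]
tool_rot: [-180.0, -0.0, -26.7]
force: [1.1, -0.3, 0.5]
grip_width: 0.0738
```

Emit:
{"op": "send_rows", "data": {"deltas": [[[0,0,0],0],[[0,0,0],0],[[0,0,0],0],[[0,0,0],0],[[0,0,0],0],[[0,0,0],0],[[0,0,0],0]], "jaw": 0}}

```text
time_s: 31.33
tool_pos: [0.4389, -0.024, 0.0069]
tool_rot: [-179.9, -0.1, -26.7]
force: [1.7, -1.5, 4.4]
grip_width: 0.0515
```

Emit:
{"op": "send_rows", "data": {"deltas": [[[0,0,-0.005],0],[[0,0,-0.02],0],[[0,0,-0.05],0],[[0,0,-0.08],0],[[0,0,-0.11],0],[[0,0,-0.125],0],[[0,0,-0.125],0],[[0,0,-0.125],0],[[0,0,-0.125],0]]}}

```text
time_s: 32.08
tool_pos: [0.4358, -0.0241, 0.1293]
tool_rot: [179.9, 0.2, -26.7]
force: [0.2, 0.4, -3.3]
grip_width: 0.0514
```

```bash
python3 -c "
from h import *
weigh()
plan((.4727,.2164,.13,63.3),(.6293,.1376,.13,63.3),(.4539,-.333,.13,-26.7),(.4539,-.333,.012,-26.7))
caps()"
```

```text
F [ 0.03 -0.09 -3.02] sd [0.85 0.49 0.36]
t 32.48 pos [ 0.4374 -0.0241  0.1307] rot [180.    0.  -26.7] F [-1.55 -0.29 -3.25] w 0.0514
[-0.0766, -0.2307, 0.0006] turn -90.0
[0.0987, -0.2308, 0.0005] turn -90.0
[0.1537, 0.2684, 0.0008] turn -0.0
[0.1538, 0.2683, 0.1188] turn -0.0
cap [0.583 0.265] side [0.592 0.248]
cap [0.504 0.106] side [0.512 0.091]
cap [ 0.569 -0.339] side [ 0.576 -0.358]
```

It reads 3.02 N, so A is full and goes to the pocket at (0.473, 0.216) with the jaw at 63.3°.

Emit:
{"op": "send_rows", "data": {"deltas": [[[-0.004,-0.012,0],-6],[[-0.01,-0.03,0],-12],[[-0.016,-0.048,0],-18],[[-0.022,-0.068,0],-24],[[-0.029,-0.088,0],-30],[[-0.036,-0.108,0],-36],[[-0.043,-0.128,0],-42],[[-0.049,-0.148,0],-49],[[-0.056,-0.168,0],-56],[[-0.062,-0.188,0],-63]]}}

```text
time_s: 33.42
tool_pos: [0.4667, 0.1731, 0.1311]
tool_rot: [-180.0, 0.0, 36.6]
force: [0.4, 0.6, -3.5]
grip_width: 0.0518
```

```bash
python3 -c "
from h import *
plan((.4727,.2164,.13,63.3))"
```

```text
t 33.42 pos [0.4667 0.1731 0.1311] rot [-180.     0.    36.6] F [ 0.35  0.59 -3.48] w 0.0518
[0.0307, -0.0312, 0.0011] turn -26.7
```

Emit:
{"op": "send_rows", "data": {"deltas": [[[0.008,-0.008,0],-6],[[0.016,-0.016,0],-12],[[0.024,-0.024,0],-18],[[0.031,-0.032,0],-24],[[0.031,-0.032,0],-26.7],[[0.031,-0.032,0],-26.7],[[0.031,-0.032,0],-26.7],[[0.031,-0.032,0],-26.7]]}}

```text
time_s: 34.08
tool_pos: [0.4729, 0.2154, 0.1311]
tool_rot: [180.0, 0.0, 62.9]
force: [0.2, 0.8, -3.6]
grip_width: 0.0515
```

```bash
python3 -c "
from h import *
plan((.4727,.2164,.022,63.3),(.4727,.2164,.012,63.3));caps()"
```

```text
t 34.08 pos [0.4729 0.2154 0.1311] rot [180.    0.   62.9] F [ 0.22  0.84 -3.64] w 0.0515
[0.0008, -0.0006, 0.1091] turn -0.4
[0.0008, -0.0006, 0.1191] turn -0.4
cap [0.583 0.265] side [0.592 0.249]
cap [0.504 0.105] side [0.512 0.093]
cap [ 0.569 -0.339] side [ 0.576 -0.359]
```

Emit:
{"op": "send_rows", "data": {"deltas": [[[0.001,-0.001,0.03],0],[[0.001,-0.001,0.06],0],[[0.001,-0.001,0.09],0],[[0.001,-0.001,0.105],0],[[0.001,-0.001,0.109],0],[[0.001,-0.001,0.111],0],[[0.001,-0.001,0.114],0],[[0.001,-0.001,0.117],0],[[0.001,-0.001,0.1185],0],[[0.001,-0.001,0.119],0]]}}

```text
time_s: 35.02
tool_pos: [0.473, 0.2176, 0.0129]
tool_rot: [180.0, -0.1, 63.0]
force: [-1.7, -0.7, 2.6]
grip_width: 0.0515
```

```bash
python3 -c "
from h import *
weigh(2);plan((.4727,.2164,.012,63.3))"
```

```text
F [-0.63  0.18  0.25] sd [0.77 0.61 1.7 ]
t 35.12 pos [0.473  0.2176 0.013 ] rot [ 1.8e+02 -1.0e-01  6.3e+01] F [-0.39  0.77 -0.62] w 0.0515
[-0.0012, 0.0003, 0.001] turn -0.3
```

Touched the floor. Release, rise, and look at everything from above.

Emit:
{"op": "send_rows", "data": {"deltas": [[[0,0,0],0],[[0,0,0],0],[[0,0,0],0],[[0,0,0],0],[[0,0,-0.02],0],[[0,0,-0.05],0],[[0,0,-0.085],0],[[0,0,-0.12],0],[[0,0,-0.155],0],[[0,0,-0.18],0]], "jaw": 72}}

```text
time_s: 35.95
tool_pos: [0.4734, 0.2176, 0.1957]
tool_rot: [179.9, -0.2, 63.0]
force: [0.7, 0.7, -0.3]
grip_width: 0.0628
```

```bash
python3 -c "
from h import *
caps()
plan((.5525,.1775,.19,-26.7),(.5525,.1775,.08,-26.7))
a=read_camera('scene')[160:400,120:440,::-1];cv2.imwrite('pics/p2.png',cv2.resize(a,(800,600),interpolation=cv2.INTER_CUBIC))"
```

```text
cap [0.461 0.227] side [0.47  0.211]
cap [0.584 0.265] side [0.592 0.249]
cap [0.504 0.106] side [0.512 0.093]
cap [ 0.569 -0.339] side [ 0.576 -0.357]
t 36.05 pos [0.4754 0.2187 0.1973] rot [179.8  -0.5  63. ] F [-0.09  0.6   0.25] w 0.0627
[-0.0017, 0.0874, 0.0077] turn 89.7
[-0.0027, 0.0869, 0.1177] turn 89.7
```

View pics/p2.png

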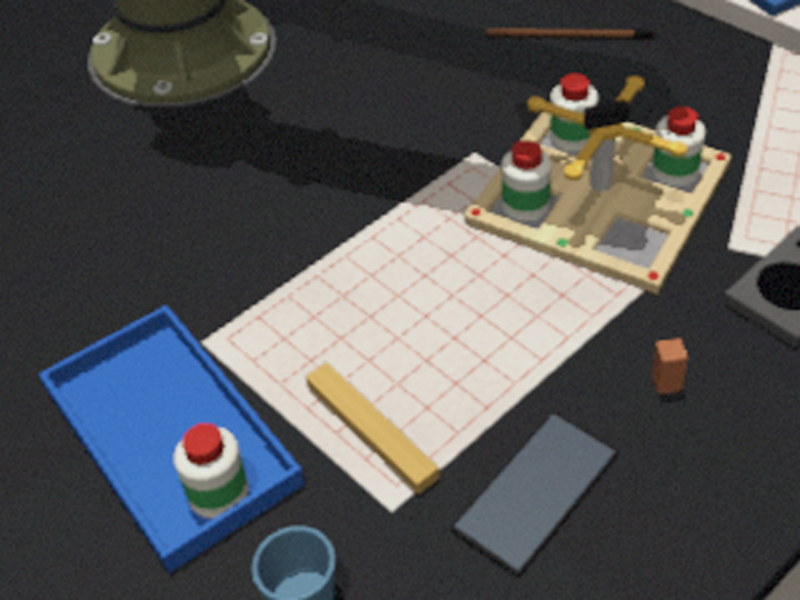

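Three full bottles stand in pockets, the empty one is in the tray, and no bottle is left on the sheet. Now lock the collar.

Emit:
{"op": "send_rows", "data": {"deltas": [[[0,0.012,0],7],[[0,0.025,0],14],[[0,0.04,0],21],[[0,0.055,0],28],[[0,0.07,0],35],[[-0.001,0.08,0],42],[[-0.002,0.087,0],49],[[-0.002,0.087,0],56],[[-0.002,0.087,0],63],[[-0.002,0.087,0],70]]}}

```text
time_s: 36.93
tool_pos: [0.5481, 0.1753, 0.1902]
tool_rot: [179.9, 0.1, -7.4]
force: [0.4, -0.7, 0.2]
grip_width: 0.0626
```

Emit:
{"op": "send_rows", "data": {"deltas": [[[0,0,0],7],[[0,0,0],14],[[0,0,0],19.7],[[0,0,0],19.7],[[0,0,0],19.7],[[0,0,0],19.7]]}}

```text
time_s: 37.43
tool_pos: [0.5485, 0.1758, 0.1913]
tool_rot: [179.9, 0.0, -26.6]
force: [0.4, -1.0, 0.3]
grip_width: 0.0627
```

```bash
python3 -c "
from h import *
caps()
plan((.5525,.1775,.19,-26.7),(.5525,.1775,.08,-26.7))"
```

```text
cap [0.461 0.227] side [0.47  0.211]
cap [0.583 0.265] side [0.592 0.249]
cap [0.504 0.106] side [0.512 0.093]
cap [ 0.569 -0.339] side None
t 37.53 pos [0.5488 0.1759 0.1917] rot [180.    0.  -26.6] F [0.06 0.13 0.56] w 0.0624
[0.0026, -0.0031, 0.0017] turn 0.1
[0.0026, -0.0032, 0.1117] turn 0.1
```

Emit:
{"op": "send_rows", "data": {"deltas": [[[0.0026,-0.003,0.02],0],[[0.0026,-0.003,0.05],0],[[0.0026,-0.003,0.08],0],[[0.0026,-0.003,0.1],0],[[0.0026,-0.003,0.109],0],[[0.0026,-0.003,0.112],0],[[0.0026,-0.003,0.112],0]], "grip_force": 30}}

```text
time_s: 38.12
tool_pos: [0.5527, 0.1773, 0.0801]
tool_rot: [180.0, -0.0, -26.7]
force: [0.9, 0.2, -0.0]
grip_width: 0.0628
```

Emit:
{"op": "send_rows", "data": {"deltas": [[[0,0,0],0],[[0,0,0],0],[[0,0,0],0],[[0,0,0],0],[[0,0,0],0],[[0,0,0],0],[[0,0,0],0],[[0,0,0],0],[[0,0,0],0],[[0,0,0],0]], "jaw": 0}}

```text
time_s: 38.95
tool_pos: [0.5532, 0.1772, 0.0802]
tool_rot: [-180.0, -0.1, -26.7]
force: [1.9, -0.2, -1.4]
grip_width: 0.0133
```

Gripped at 13.3 mm. Turning anticlockwise to the stop.

Emit:
{"op": "send_rows", "data": {"deltas": [[[0,0,0],-4],[[0,0,0],-8.5],[[0,0,0],-13],[[0,0,0],-17.5],[[0,0,0],-22],[[0,0,0],-26.5],[[0,0,0],-31],[[0,0,0],-35],[[0,0,0],-39],[[0,0,0],-42]]}}

```text
time_s: 39.78
tool_pos: [0.5523, 0.1773, 0.0802]
tool_rot: [-180.0, 0.0, 15.4]
force: [-1.2, -0.5, 1.2]
grip_width: 0.0135
```

Emit:
{"op": "send_rows", "data": {"deltas": [[[0,0,0],-1],[[0,0,0],-2],[[0,0,0],-3],[[0,0,0],-4],[[0,0,0],-5],[[0,0,0],-5.5],[[0,0,0],-5.5]]}}

```text
time_s: 40.37
tool_pos: [0.5523, 0.1773, 0.0802]
tool_rot: [-180.0, 0.0, 20.7]
force: [-2.3, -1.2, 3.0]
grip_width: 0.0138
```

```bash
python3 -c "
from h import *
plan((.551,.177,.2,18)); print(get_obs()['wrist_torque'])"
```

```text
t 40.37 pos [0.5523 0.1773 0.0802] rot [-180.     0.    20.7] F [-2.34 -1.25  2.98] w 0.0138
[-0.0014, -0.0002, -0.1198] turn 2.7
[-0.28441049  0.66472268 -0.58147609]
```

The torque is now −0.58 N m, so the collar is against the locked stop. Release, rise and check from the side and the wrist.

Emit:
{"op": "send_rows", "data": {"deltas": [[[0,0,0],0],[[0,0,0],0],[[0,0,0],0],[[0,0,0],0],[[0,0,-0.03],0],[[0,0,-0.06],0],[[0,0,-0.09],0],[[0,0,-0.12],0],[[0,0,-0.12],0],[[0,0,-0.12],0]], "jaw": 85}}

```text
time_s: 41.2
tool_pos: [0.5542, 0.1779, 0.2022]
tool_rot: [-180.0, -0.3, 20.8]
force: [0.2, -0.5, -0.7]
grip_width: 0.0703
```

```bash
python3 -c "
from h import *
plan((.551,.177,.2,18)); caps()
a=read_camera('wrist')[60:360,140:540,::-1];b=read_camera('side')[140:380,200:440,::-1]
o=np.zeros((400,800,3),np.uint8);o[:300,:400]=a;o[:,400:]=cv2.resize(b,(400,400),interpolation=cv2.INTER_CUBIC);cv2.imwrite('pics/f.png',o)"
```

```text
t 41.2 pos [0.5542 0.1779 0.2022] rot [-180.    -0.3   20.8] F [ 0.2  -0.53 -0.7 ] w 0.0703
[-0.0033, -0.0003, 0.0022] turn 2.8
cap [0.46  0.218] side [0.47  0.213]
cap [0.589 0.264] side [0.592 0.251]
cap [0.505 0.103] side [0.509 0.098]
cap [ 0.569 -0.339] side [ 0.576 -0.364]
```

View pics/f.png

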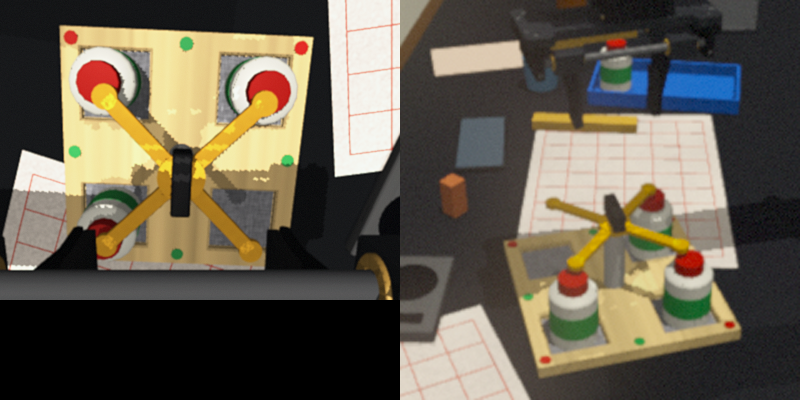

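The arms lie over the three carrier bottles toward the red corner marks. The tray bottle stands upright and the gripper is clear. Handing in.

```bash
python3 -c "
from cell import *
print(sign_off(), get_obs()['time_s'])"
```

```text
the job is handed in; nothing more can be done
the job is handed in; nothing more can be done
```

The ink bottles are sorted and the collar is locked; I handed the job in at about 41 s.

- **Collar open:** I turned it to the open stop at the green marks. The wrist torque rose to 0.59 N m at the stop, and the wrist picture showed the arms at the marks.
- **Sorting:** Four bottles were present. Lifting gave about 1.25 N for one (empty) and 2.95, 3.8 and 3.0 N for three (full). The empty one stands in the blue tray, and the three full ones stand in pockets.
- **Collar locked:** With all four sorted, I turned the collar to the locked stop (torque −0.58 N m).
- **Last check:** The final picture shows the arms over the carrier bottles toward the red marks. The tray bottle is upright and the gripper is clear.

Some readings disagreed:

- **Height offset:** The real fingertips sat about 25 mm above the reported TCP. My first grip therefore closed above the thumb bar, with no sign that it touched anything. I triangulated the tip, corrected the heights, and every grip after that held.
- **Weight:** The 3.8 N reading is above the stated 330 g limit, but far from empty.
- **Cameras:** For the bottles in the pockets and tray, the two cameras disagreed by up to about 25 mm. I put this down to the arm blocking part of the view and the caps standing higher there, and judged those bottles from the pictures.

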